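Nest the turned blank in the V fixture

TASK

Pick up the necked steel blank, stand it upright on the bed of the V-nest fixture in the open mouth, clear of the rails and the tell-tale pin, and let go of it there. Then push it along the bed, against the drag of the pin, until it is fully home and centred, and keep about 22 N of push on it for a second with both rails sharing the load, but never more than 14 N on either rail, which would bruise it. Back away and leave it home, with the other things on the bench where they were.

Things in the scene. Friction and masses are not known exactly. Their poses are not given: they have to be found in the camera images.
- blank: the part: turned steel, about 0.5 kg (varies), a round flange 52 mm across and 24 mm tall with a round neck 26 mm across rising 30 mm above it (54 mm tall in all). Stands upright on the bench. Origin at the centre of its underside, z up. Grip it by the neck
- fixture: the V-nest fixture, fixed to the bench: a steel-topped blue plate 250 mm (its x) by 170 mm (its y), its top (the bed) 14 mm above the bench. Origin at the centre of the plate's underside. Its +x points from the open mouth into the V, its yaw varies. A block 22 x 70 mm, 30 mm tall on the bed, carries the pin at its +x end
- rail_left: straight aluminium rail on the bed on the fixture's +y side, 92 mm long, 14 mm thick, 24 mm tall above the bed, at 30 degrees to the fixture's x axis, converging towards +x. Fixed. Origin at the centre of its underside
- rail_right: its mirror image on the -y side. The facing faces stand about 120 mm apart at the mouth end and 28 mm at the throat;  their mouth ends are 52 mm before the nest point along the fixture's x. At 22 N of push shared evenly each carries 5 to 11 N; one alone would take up to 20 N
- nest (a point): point on the bed, on the fixture's centre line (35 mm to +x of the fixture's origin): where the centre of the blank's underside is when the flange touches both rails. Axes as the fixture's. Rails, bed and blank slide easily (friction about 0.3), but fingertips grip: pushing from off-centre loads one rail only; easing sideways until the pusher feels no side force shares it
- mouth (a point): point on the bed, on the centre line, 90 mm before the nest (to the fixture's -x): a good place to set the blank down; there it touches neither rails nor pin. The bed goes on 70 mm further to -x
- telltale (a joint): sliding steel pin, 16 mm across, axis along the fixture's x, 12 mm above the bed, poking through the throat towards the mouth. Value = metres it has been pushed back towards +x; at 0 its nose is 1 mm past the nest point, at 0.025 the blank that pushes it is home; it can go to 0.040. It drags with about 5 N, has no spring and stays where it is left. It starts at 0 to 0.010
- slug: a plain round steel slug 52 mm across and 36 mm tall WITHOUT a neck: not the blank, leave it; origin at the centre of its underside
- wrench: a spanner lying on the bench; bystander
- collar: a loose steel ring 48 mm across, 16 mm tall; bystander
- oil: a white bottle 52 mm across, 130 mm tall; bystander
- mug: a white mug, 80 mm across, 90 mm tall; bystander
- screwdriver: a screwdriver lying on the bench; bystander
- keyt: a small T-shaped chuck key lying on the bench, 70 mm; bystander
Not all that is in view belongs to the job. Leave any brown or pink look-alike of the blank alone.

How it is judged:
By the outcome, as a careful person would: the job done as asked, in the order asked, and still so for the second after the job is handed in, with the robot touching nothing.
It also fails if it takes over 64 s, if anything falls off the work surface, if the arm or the gripper's body presses on something with over 40 N, if the wrist force passes 120 N, or if a joint passes its speed limit or range.

ROBOT

A 7-joint arm with a two-finger parallel gripper is mounted at the origin on the work surface. World frame = base frame: x ahead of the robot, y to its left, z up, the work surface at z = 0. Lengths are in m, angles in rad, forces in N, time in s.
With the tool pointing down it reaches from about 0.4 to 0.85 m from the base axis. Payload 6.9 kg.
Tool frame: the origin (TCP) lies midway between the tips of the shut fingers; the grasp point (between the pads) lies behind it (ctrl.pinch_z is the z of the grasp point in the tool frame, in m); z points along the fingers, y is the line along which they close (so a half turn about z gives the same grasp; the last joint's range is limited). The gripper opens to 85 mm and grips with 20 to 120 N. Pads are 22 mm wide; open, the fingers measure 114 mm over their backs; the gripper's body (76 mm by 85 mm) begins 54 mm behind the grasp point. The pads swing forward as they close: fully open they stand 13 mm farther back than shut.
Start: joints at [1.363, 0.507, -0.238, 1.5, 0.126, 1.149, -0.155], TCP at [0.192, -0.595, 0.231] pointing down, gripper open.
Joint ranges: [-3.08, 3.08], [-0.24, 2.05], [-1.43, 1.35], [0, 2.5], [-1.52, 4.66], [0.17, 1.96], [-2.89, 2.89]. Speed limits (rad/s): [2.39, 2.39, 3.14, 3.14, 3.14, 3.14, 3.14].

INTERFACE

Orientations are given as a unit quaternion [w, x, y, z].
In Python, from station import ctrl, get_state, vision, ticket, models gives the robot as it stands. Calls block until the motion is done:
- ctrl.movep(position, orientation): joint-space move of the TCP to a pose.
- ctrl.movel(position, frame=None, max_speed=0.15): straight line of the TCP; frame=None keeps the orientation; max_speed is the mean speed in m/s.
- ctrl.set_joints(angles): joint-space move.
- ctrl.ungrasp() and ctrl.close_gripper(force=None): open the fingers fully, or close them until they stop; force is the grip in N (None keeps the last).
- ctrl.pause(seconds).
- ctrl.ik(position, orientation): joint angles nearest the present ones, or None.
- get_state(): the state.
- vision.grab_frame(name): name is "side" or "top" or "wrist"; returns (picture, depth): 480x640x3 uint8, blue, green, red; 480x640 float32, m along the optical axis (not along the pixel's ray), 0 where there is no reading.
- vision.camera_info(name): a dict with "mtx" (3x3 intrinsics, pixels), "R" (3x3) and "t" (3): a world point X has camera coordinates R X + t; the wrist camera has in their place "hand_eye" (4x4, takes a point from camera to tool coordinates, whose origin is the TCP and whose axes are the flange's). Camera axes: x right, y down, z forward; pixel columns grow to the right and rows downward; lengths in m; the calibration is good to about 2 mm. A picture is of the moment at which its call begins: read the wrist's pose just before it. camera_info takes no time and is no camera call.
A pose or a line that the arm cannot do raises ctrl.Unreachable and nothing moves.
- ticket.close_job(): hands the job in; it is judged then, once.
Trained networks look in the newest picture that a camera, given by its name, has taken for a name from the list of things; names that differ only in an ending like _2 or _b are one class to them, and where a whole thing is asked for, a point or a joint stands for the part that bears it (a point fixed in the world has none). Each returns a list of dicts, best first, with "p" (0 to 1); they miss things now and then, are a little off and sometimes report something else, mostly with a low value. They report only what shows in the picture. A call takes as long as a camera call. They do not tell look-alikes from the thing itself.
- models.recognise(camera, target): "point" ([column, row] in pixels, amid what is visible of it).
- models.masks_of(camera, target): "mask" (480x640 bool, what is visible of it) and "point" ([column, row] in pixels, amid what is visible of it).
The state is a dict: "time": time; "qpos": joint angles; "qd": joint speeds; "tau": joint torques, N m; "tcp_pos": TCP position; "eef_rot": TCP orientation; "contact_force": force on the tool from outside, world axes, zero at the start; "wrist_torque": the same for the moment, N m; "width": finger opening in m; "gripper_force": force on a finger pad.
Only numpy, scipy, OpenCV 4.12 (cv2) and the standard library are available. Lean on these libraries where they do the work, as an engineer would, in place of code of your own. Each camera call takes 0.05 s, during which the arm holds its last target. There are 200 camera calls.

## Working session

There is one attempt and no reset: what is moved stays moved. The work goes in short steps, each a Python script; the robot and the scene stay as the last script left them, time stands still between calls to the robot, and variables do not carry over. Pictures are saved under pics/ and viewed, at most 10 in all, crops included, and the job is handed in when it is done.

```bash
mkdir -p pics; ls
python3 - <<'E'
from station import ctrl,get_state,vision,models
import cv2,numpy as np
s=get_state();print(s['time'],s['tcp_pos'],s['eef_rot'],s['contact_force'],ctrl.pinch_z)
for c in ['top','side']:
    im,d=vision.grab_frame(c);cv2.imwrite(f'pics/{c}0.png',im);np.save(f'pics/{c}0d.npy',d)
    i=vision.camera_info(c);print(c,np.array(i['mtx']).tolist(),np.array(i['R']).round(3).tolist(),i['t'])
    for n in ['blank','fixture','rail_left','rail_right','telltale','slug']:
        print(n,[(np.round(r['point']).tolist(),round(r['p'],2)) for r in models.recognise(c,n)][:4])
print(vision.camera_info('wrist'))
E
```

```text
pics
0.0 [ 0.19210981 -0.59422383  0.2304381 ] [-8.73530040e-04  9.87793627e-01  1.55765731e-01 -1.58281351e-04] [-1.25553013 -0.16954331  0.60655214] -0.0187
top [[545.7909986304521, 0.0, 319.17735024624034], [0.0, 545.7909986304521, 242.8384504750621], [0.0, 0.0, 1.0]] [[0.01, -1.0, 0.014], [-0.998, -0.011, -0.067], [0.067, -0.013, -0.998]] [-0.00869365  0.50855431  1.3527213 ]
blank [([232.0, 244.0], 0.85), ([200.0, 309.0], 0.71), ([207.0, 272.0], 0.62)]
fixture [([318.0, 214.0], 0.83)]
rail_left [([296.0, 206.0], 0.7)]
rail_right [([466.0, 199.0], 0.65), ([332.0, 197.0], 0.56)]
telltale [([304.0, 181.0], 0.64)]
slug [([441.0, 272.0], 0.91)]
side [[614.3270419652491, 0.0, 320.82572864983143], [0.0, 614.3270419652491, 239.96378996290636], [0.0, 0.0, 1.0]] [[-0.953, -0.301, 0.02], [-0.204, 0.593, -0.779], [0.223, -0.746, -0.627]] [0.47488101 0.13362093 1.29315809]
blank [([354.0, 364.0], 0.96), ([313.0, 348.0], 0.91), ([289.0, 313.0], 0.7), ([286.0, 246.0], 0.17)]
fixture []
rail_left [([272.0, 249.0], 0.98)]
rail_right [([277.0, 227.0], 0.6)]
telltale [([250.0, 239.0], 0.46)]
slug [([380.0, 181.0], 0.9)]
{'mtx': array([[400.32193909,   0.        , 324.2419926 ],
       [  0.        , 400.32193909, 240.77108091],
       [  0.        ,   0.        ,   1.        ]]), 'hand_eye': array([[-2.09067884e-04, -9.65421847e-01, -2.60692564e-01,
         6.54330383e-02],
       [ 9.99999886e-01, -8.97753278e-05, -4.69506285e-04,
         8.97209888e-04],
       [ 4.29867864e-04, -2.60692632e-01,  9.65421756e-01,
        -1.42850006e-01],
       [ 0.00000000e+00,  0.00000000e+00,  0.00000000e+00,
         1.00000000e+00]])}
```

View pics/top0.png

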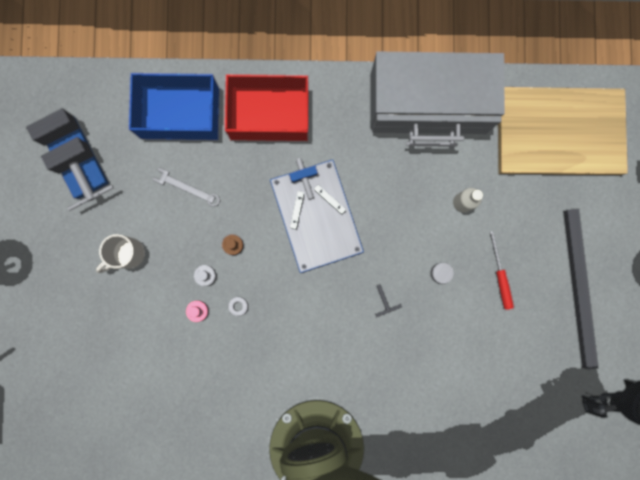

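View pics/side0.png

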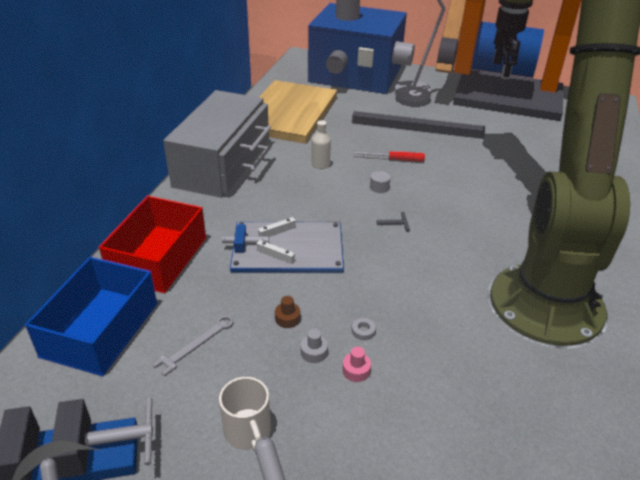

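The top view shows three candidates for the blank: brown at (232,244), grey at (205,274) and pink at (197,311). The grey necked one at (205,274) is the steel blank. The grey slug at (442,273) has no neck. The fixture is near (317,216), with its V pointing up and left. I'll confirm the blank in a near wrist view.

```bash
cat > h.py <<'E'
from station import ctrl,get_state,vision,models,ticket
import cv2,numpy as np
from scipy.spatial.transform import Rotation as Rn
def down(a): return [0,np.cos(a/2),np.sin(a/2),0]
def rot(q): return Rn.from_quat([q[1],q[2],q[3],q[0]]).as_matrix()
def cam(name):
    """K, R(cam->world), centre; read before grabbing"""
    i=vision.camera_info(name)
    if name=='wrist':
        s=get_state();R=rot(s['eef_rot']);H=np.array(i['hand_eye'])
        return np.array(i['mtx']),R@H[:3,:3],R@H[:3,3]+s['tcp_pos']
    R=np.array(i['R']);return np.array(i['mtx']),R.T,-R.T@np.array(i['t'])
def world(c,px,z):
    K,R,o=c;px=np.atleast_2d(px).astype(float)
    d=(R@np.linalg.inv(K)@np.c_[px,np.ones(len(px))].T).T
    return o+d*((z-o[2])/d[:,2])[:,None]
def proj(c,X):
    K,R,o=c;p=(K@R.T@(np.atleast_2d(X)-o).T).T;return p[:,:2]/p[:,2:]
E
python3 - <<'E'
from h import *
c=cam('top')
print(world(c,[[205,274]],.03),world(c,[[271,179],[333,160],[363,251],[302,272]],.014))
b=world(c,[[205,274]],.03)[0]
a=0.0
p=[b[0]-.03,b[1],.25]
print(ctrl.ik(p,down(a)))
ctrl.movep(p,down(a))
s=get_state();print(s['time'],s['tcp_pos'])
w=cam('wrist');im,d=vision.grab_frame('wrist');cv2.imwrite('pics/w1.png',im);np.save('pics/w1d.npy',d)
for r in models.masks_of('wrist','blank'):
    m=r['mask'];z=d[m];print(r['point'],r['p'],m.sum(),im[m].mean(0).round(),world(w,r['point'],.03),np.percentile(z,[2,50]))
E
```

```text
[[0.42743776 0.27817104 0.03      ]] [[ 0.66947284  0.12047021  0.014     ]
 [ 0.72030018 -0.03617405  0.014     ]
 [ 0.48949723 -0.11368895  0.014     ]
 [ 0.43511753  0.0390582   0.014     ]]
[ 0.1592963   0.47886029 -1.2322531   1.81784727  0.48578691  1.19671221
 -2.79521503]
3.8417 [0.39790324 0.27762259 0.24985785]
[394.3, 86.9] 0.91 3197 [ 43.  68. 108.] [[0.50104412 0.21701095 0.03      ]] [0.31435704 0.34340683]
[319.2, 177.1] 0.87 2473 [181. 173. 173.] [[0.4249662 0.2812165 0.03     ]] [0.33452759 0.36286661]
[300.6, 267.7] 0.7 2372 [143. 112. 196.] [[0.33897592 0.29939719 0.03      ]] [0.35754831 0.38555044]
[592.3, 73.1] 0.61 14418 [149. 138. 134.] [[0.51173493 0.05055496 0.03      ]] [0.31788785 0.35239993]
```

View pics/w1.png

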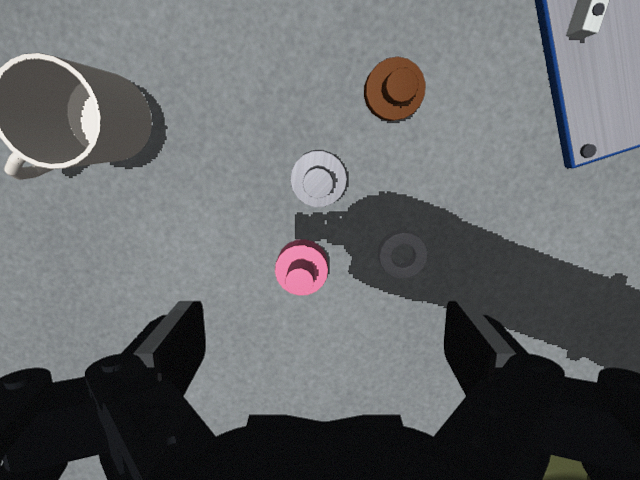

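The wrist view shows the mug at (80,115), brown look-alike at (395,88), grey steel blank with neck at (319,178), pink look-alike at (301,268) and collar in shadow at (403,256). The grey one fits. I'll confirm it in a crop, get its centre from depth, and check the IK options.

```bash
cat >> h.py <<'E'
def cloud(c,d,m=None):
    v,u=np.nonzero((d>0) if m is None else ((d>0)&m));K,R,o=c
    X=np.linalg.inv(K)@np.c_[u,v,np.ones(len(u))].T*d[v,u]
    return (R@X).T+o, np.c_[u,v]
E
python3 - <<'E'
from h import *
w=cam('wrist');im=cv2.imread('pics/w1.png');d=np.load('pics/w1d.npy')
cv2.imwrite('pics/crop1.png',cv2.resize(im[130:320,240:450],None,fx=3,fy=3))
P,_=cloud(w,d)
g=np.hypot(P[:,0]-.425,P[:,1]-.281)<.04
for lo,hi in [(.046,.065),(.018,.032),(-.01,.008)]:
    Q=P[g&(P[:,2]>lo)&(P[:,2]<hi)];(cx,r)=cv2.minEnclosingCircle(Q[:,:2].astype(np.float32));print(len(Q),Q.mean(0).round(4),cx,r)
b=[.425,.281]
for a in np.arange(-3,3.2,.4):
    print(round(a,2),[None if q is None else q.round(2).tolist() for q in (ctrl.ik([*b,.05],down(a)),)])
print('fix')
for a in [.32,.32+np.pi/2,.32-np.pi/2,.32-np.pi]:
    for p in ([.526,-.015,.06],[.49,-.03,.025],[.58,.0,.025]): 
        q=ctrl.ik(p,down(a)); print(round(a,2),p,None if q is None else q.round(2).tolist())
E
```

```text
732 [0.4231 0.2824 0.0541] (0.42255985736846924, 0.28242748975753784) 0.012960347346961498
1716 [0.4245 0.2822 0.0242] (0.4225376546382904, 0.28256914019584656) 0.026024289429187775
2850 [4.303e-01 2.795e-01 2.000e-04] (0.4250141382217407, 0.2810172438621521) 0.040060270577669144
-3.0 [[0.08, 0.87, -1.23, 2.02, 0.99, 1.03, 0.06]]
-2.6 [[0.08, 0.87, -1.23, 2.02, 0.99, 1.03, 0.46]]
-2.2 [[0.08, 0.87, -1.23, 2.02, 0.99, 1.03, 0.86]]
-1.8 [[0.08, 0.87, -1.23, 2.02, 0.99, 1.03, 1.26]]
-1.4 [[-1.1, 0.69, 0.75, 2.03, -0.73, 0.71, -2.86]]
-1.0 [[-0.87, 0.59, 0.36, 2.03, -0.36, 0.58, -2.84]]
-0.6 [[-0.61, 0.56, -0.04, 2.02, 0.04, 0.56, -2.84]]
-0.2 [[-0.34, 0.59, -0.44, 2.02, 0.42, 0.62, -2.83]]
0.2 [[-0.03, 0.73, -0.97, 2.02, 0.83, 0.84, -2.85]]
0.6 [[0.03, 0.8, -1.11, 2.02, 0.92, 0.94, -2.55]]
1.0 [[0.07, 0.86, -1.21, 2.02, 0.98, 1.02, -2.21]]
1.4 [[0.1, 0.92, -1.31, 2.02, 1.04, 1.11, -1.87]]
1.8 [[0.13, 1.0, -1.42, 2.02, 1.09, 1.21, -1.52]]
2.2 [[0.08, 0.87, -1.23, 2.02, 0.99, 1.03, -1.02]]
2.6 [[0.08, 0.87, -1.23, 2.02, 0.99, 1.03, -0.62]]
3.0 [[0.08, 0.87, -1.23, 2.02, 0.99, 1.03, -0.22]
[... 151 characters left out ...]
2 [0.58, 0.0, 0.025] [0.54, 0.89, -1.03, 1.85, 0.93, 0.98, -2.16]
1.89 [0.526, -0.015, 0.06] [0.68, 0.87, -1.23, 1.96, 0.96, 1.06, -0.67]
1.89 [0.49, -0.03, 0.025] [0.72, 0.9, -1.23, 2.08, 1.06, 1.01, -0.77]
1.89 [0.58, 0.0, 0.025] [0.66, 1.12, -1.41, 1.85, 1.16, 1.31, -0.78]
-1.25 [0.526, -0.015, 0.06] [0.01, 0.56, -0.04, 1.97, 0.04, 0.61, -2.88]
-1.25 [0.49, -0.03, 0.025] [0.04, 0.58, -0.04, 2.09, 0.05, 0.47, -2.86]
-1.25 [0.58, 0.0, 0.025] [-0.14, 0.68, 0.16, 1.86, -0.17, 0.62, -2.7]
-2.82 [0.526, -0.015, 0.06] [0.68, 0.87, -1.23, 1.96, 0.96, 1.06, 0.9]
-2.82 [0.49, -0.03, 0.025] [0.72, 0.9, -1.23, 2.08, 1.06, 1.01, 0.8]
-2.82 [0.58, 0.0, 0.025] [0.61, 0.99, -1.23, 1.85, 1.05, 1.14, 0.88]
```

View pics/crop1.png

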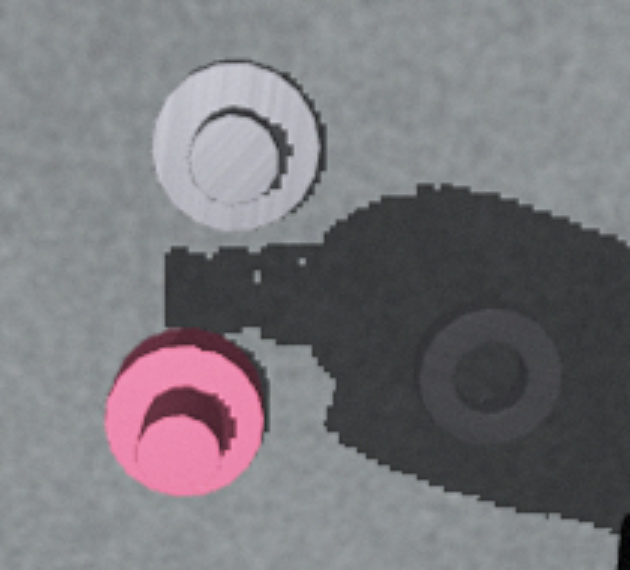

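The crop confirms a grey, necked steel blank (top left). The pink one below it is a decoy, and the collar is right of that. Depth puts the blank at (0.4225, 0.2825). Next I grip it by the neck and carry it over the fixture for a near look.

Run:
```python
from h import *
a=.32;b=[.4225,.2825]
ctrl.movep([*b,.12],down(a))
ctrl.movel([*b,.028],max_speed=.1)
ctrl.close_gripper(60)
s=get_state();print(s['time'],s['tcp_pos'],s['width'],s['gripper_force'],s['contact_force'])
ctrl.movel([*b,.20],max_speed=.15)
s=get_state();print(s['width'],s['contact_force'])
ctrl.movep([.50,-.025,.24],down(a))
s=get_state();print(s['time'],s['tcp_pos'],s['width'])
w=cam('wrist');im,d=vision.grab_frame('wrist');cv2.imwrite('pics/w2.png',im);np.save('pics/w2d.npy',d)
P,uv=cloud(w,d)
# bed extent
dn=np.linalg.norm(P[:,:2]-[.5786,.0024],axis=1)<.16
B=P[dn&(abs(P[:,2]-.014)<.005)];print(len(B),np.median(B[:,2]))
(c,sz,ang)=cv2.minAreaRect(B[:,:2].astype(np.float32));print('plate',c,sz,ang)
T=P[dn&(abs(P[:,2]-.038)<.005)&(P[:,0]>.5)];print('rails',len(T))
img=np.zeros((480,640),np.uint8)
t=uv[dn&(abs(P[:,2]-.038)<.005)];img[t[:,1],t[:,0]]=1
n,l,st,ce=cv2.connectedComponentsWithStats(img)
idx=l[uv[:,1],uv[:,0]]
for k in range(1,n):
    if st[k][4]>150:
        Q=P[idx==k];print(k,st[k][4],ce[k].round(),cv2.minAreaRect(Q[:,:2].astype(np.float32)),Q[:,2].mean())
```

```text
6.1833 [0.42261448 0.28268526 0.02833156] 0.024274274761568314 58.66267204284668 [-0.84086313 -0.30701825  4.16180256]
0.024348322392237415 [ 0.11707758 -0.04309636 -5.72716232]
8.7 [ 0.49985727 -0.02343076  0.24004671] 0.024221260157832093
39825 0.014467489440962378
plate (0.559607744216919, -0.00100698322057724) (0.21540656685829163, 0.17060193419456482) 18.650175094604492
rails 4880
1 471 [320.  27.] ((0.6367851495742798, 0.025523897260427475), (0.03983102738857269, 0.01017895620316267), 18.518268585205078) 0.033889303488703726
3 2203 [268.  77.] ((0.5876142978668213, 0.05379781499505043), (0.014565477147698402, 0.09214336425065994), 78.53374481201172) 0.03815949009857044
4 2200 [373.  76.] ((0.615044891834259, -0.02781900390982628), (0.09191185981035233, 0.01438046246767044), 48.5955924987793) 0.03814417525194372
```

View pics/w2.png

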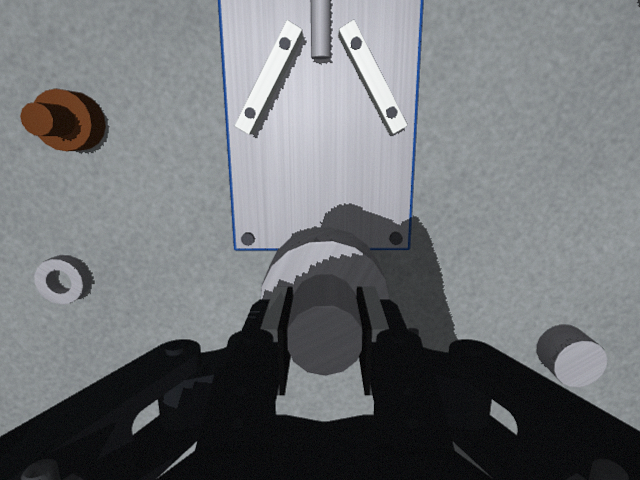

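The wrist view shows the blank gripped at (325,300). The rails are at (268,77) and (373,76), with the pin nose at (321,57). From the rail fits, yaw is 0.324, nest is (0.6095, 0.0157) and mouth is (0.5242, -0.0129). Now I set it down at the mouth.

```bash
cat >> h.py <<'E'
A=.324;ux=np.array([np.cos(A),np.sin(A)]);uy=np.array([-ux[1],ux[0]])
nest=np.array([.6095,.0157]);mouth=nest-.09*ux
def fx(x,y): return nest+x*ux+y*uy   # fixture-aligned, relative to nest
E
python3 - <<'E'
from h import *
ctrl.movep([*mouth,.09],down(A))
ctrl.movel([*mouth,.047],max_speed=.1)
z=.047;f0=get_state()['contact_force'][2]
while z>.040:
    z-=.001;ctrl.movel([*mouth,z],max_speed=.03)
    s=get_state();print(round(z,4),s['tcp_pos'].round(4),s['contact_force'].round(2),s['time'])
    if s['contact_force'][2]-f0>3: break
ctrl.ungrasp()
ctrl.movel([*mouth,.13],max_speed=.15)
ctrl.movel([*fx(-.16,0),.25],max_speed=.2)
w=cam('wrist');im,d=vision.grab_frame('wrist');cv2.imwrite('pics/w3.png',im)
P,uv=cloud(w,d);g=np.hypot(*(P[:,:2]-mouth).T)<.045
for lo,hi in [(.058,.078),(.032,.045)]:
    Q=P[g&(P[:,2]>lo)&(P[:,2]<hi)]
    if len(Q):
        c,r=cv2.minEnclosingCircle(Q[:,:2].astype(np.float32));print(len(Q),c,r,Q[:,2].mean(),(np.array(c)-nest)@np.c_[ux,uy])
s=get_state();print(s['time'],s['tcp_pos'],s['width'])
E
```

```text
0.046 [ 0.5245 -0.0129  0.0465] [-0.41 -0.18 -5.49] 10.2417
0.045 [ 0.5242 -0.013   0.045 ] [ 0.99 -0.84 -5.78] 10.4917
0.044 [ 0.5241 -0.0129  0.0439] [ 0.44  0.27 -4.88] 10.7417
0.043 [ 0.5242 -0.013   0.0429] [-0.01 -0.23 -5.85] 10.9917
0.042 [ 0.5243 -0.0128  0.0424] [-1.36 -0.42  1.83] 11.2417
873 (0.5246282815933228, -0.01351346168667078) 0.01301995012909174 0.06819505061217397 [-0.08975623 -0.00067363]
2087 (0.5246843695640564, -0.01351842749863863) 0.025978872552514076 0.03814954259136335 [-0.08970464 -0.00069619]
13.4917 [ 0.45767298 -0.03545223  0.24904045] 0.08502447691152991
```

View pics/w3.png

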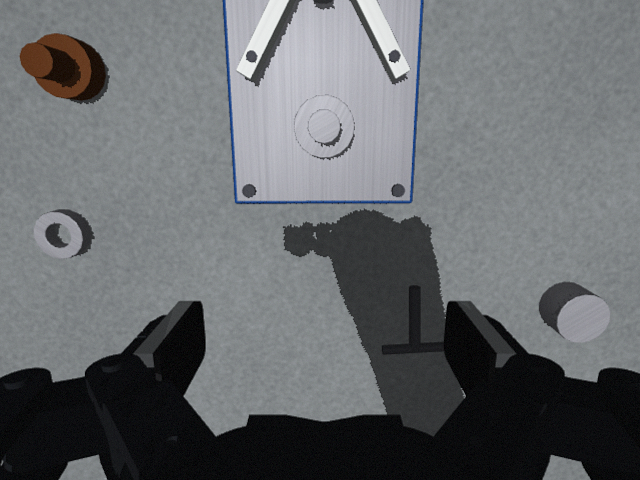

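The blank stands upright at the mouth at (324,126), clear of the rails and pin. Next I shut the fingers, come down behind it and push in stages, with the force tared.

```bash
cat >> h.py <<'E'
Z=.028
def force(n=5):
    F=[]
    for _ in range(n):
        ctrl.pause(.02);F.append(get_state()['contact_force'])
    F=np.mean(F,0);return np.array([F[:2]@ux,F[:2]@uy,F[2]])
E
python3 - <<'E'
from h import *
ctrl.close_gripper(60)
y=-.0007
ctrl.movep([*fx(-.148,y),.08],down(A))
ctrl.movel([*fx(-.148,y),Z],max_speed=.1)
f0=force(8);np.save('f0.npy',f0);print('tare',f0,get_state()['time'])
x=-.148
def step(dx,v):
    global x
    x+=dx;ctrl.movel([*fx(x,y),Z],max_speed=v);f=force(3)-f0;s=get_state()
    print(round(x,4),((s['tcp_pos'][:2]-nest)@np.c_[ux,uy]).round(4),s['tcp_pos'][2].round(4),f.round(2),round(s['time'],2));return f
for i in range(9):
    f=step(.01,.06)
    if -f[0]>9: break
E
```

```text
tare [-0.02898405 -0.17420813 -0.08422722] 15.775
-0.138 [-0.1378 -0.0006] 0.028 [0.57 0.14 0.21] 16.14
-0.128 [-0.1279 -0.0005] 0.0279 [ 0.24  0.37 -0.17] 16.51
-0.118 [-0.1176 -0.0006] 0.028 [-0.01 -0.02 -0.32] 16.88
-0.108 [-0.1076 -0.0006] 0.028 [0.28 0.14 0.07] 17.24
-0.098 [-0.0976 -0.0006] 0.028 [-0.28 -0.03 -0.1 ] 17.61
-0.088 [-0.0876 -0.0006] 0.028 [0.04 0.7  0.12] 17.98
-0.078 [-0.0776 -0.0006] 0.028 [0.19 0.5  0.15] 18.34
-0.068 [-0.0676 -0.0005] 0.028 [-0.31  0.46 -0.53] 18.71
-0.058 [-0.0576 -0.0005] 0.028 [-0.18  0.38  0.51] 19.07
```

Run:
```python
from h import *
w=cam('wrist');im,d=vision.grab_frame('wrist');cv2.imwrite('pics/w4.png',im)
P,uv=cloud(w,d);L=(P[:,:2]-nest)@np.c_[ux,uy]
g=(abs(L[:,1])<.035)&(L[:,0]>-.1)&(L[:,0]<.03)
for lo,hi in [(.060,.075)]:
    Q=L[g&(P[:,2]>lo)&(P[:,2]<hi)];print(len(Q),Q.min(0),Q.max(0),np.median(Q,0))
```

```text
9993 [-0.0708469  -0.03227766] [-0.00700217  0.02912066] [-0.02308279 -0.00130343]
```

View pics/w4.png

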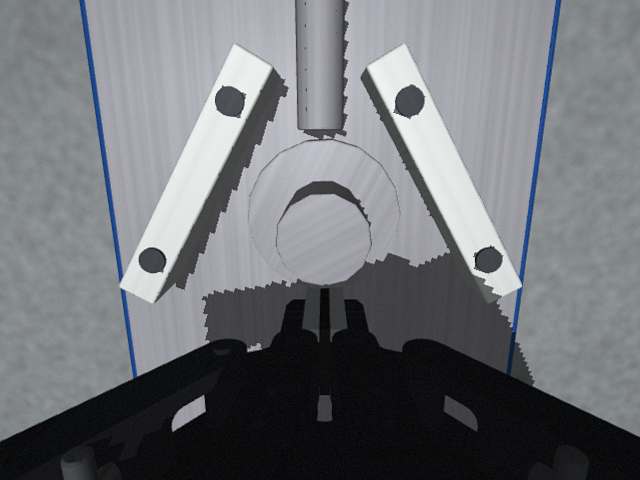

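The blank at (324,215) is in front of the fingers, just short of the pin nose at (322,130), and centred between the rails. Next come smaller steps until force builds.

```bash
cat >> h.py <<'E'
def step(x,y,f0,v,n=4):
    ctrl.movel([*fx(x,y),Z],max_speed=v);f=force(n)-f0;s=get_state()
    print(round(x,4),round(y,4),((s['tcp_pos'][:2]-nest)@np.c_[ux,uy]).round(4),f.round(2),round(s['time'],2));return f
E
python3 - <<'E'
from h import *
f0=np.load('f0.npy');x=-.058;y=-.0007
while x<-.0335:
    x+=.003 if x<-.046 else .0007
    f=step(x,y,f0,.04)
    if -f[0]>9 or abs(f[1])>4: break
E
```

```text
-0.055 -0.0007 [-0.0548 -0.0007] [-0.27 -0.22  0.31] 19.44
-0.052 -0.0007 [-0.0528 -0.0008] [-4.17 -0.08  2.56] 19.76
-0.049 -0.0007 [-0.0502 -0.0008] [-5.84 -0.11  2.23] 20.07
-0.046 -0.0007 [-0.0473 -0.0009] [-5.57  0.25  1.28] 20.39
-0.0453 -0.0007 [-0.0469 -0.0009] [-6.83  0.3   2.54] 20.71
-0.0446 -0.0007 [-0.0463 -0.0009] [-7.18  0.28  2.64] 21.02
-0.0439 -0.0007 [-0.0456 -0.0009] [-6.62  0.48  2.31] 21.34
-0.0432 -0.0007 [-0.045  -0.0009] [-7.21  0.17  2.91] 21.66
-0.0425 -0.0007 [-0.0442 -0.0009] [-7.82 -0.11  2.71] 21.98
-0.0418 -0.0007 [-0.0435 -0.0009] [-7.23 -0.64  2.21] 22.29
-0.0411 -0.0007 [-0.0428 -0.0009] [-7.16 -0.28  2.61] 22.61
-0.0404 -0.0007 [-0.0422 -0.0009] [-7.24 -0.19  2.55] 22.93
-0.0397 -0.0007 [-0.0414 -0.0009] [-6.94  0.19  2.55] 23.24
-0.039 -0.0007 [-0.0407 -0.0009] [-7.14  0.19  2.44] 23.56
-0.0383 -0.0007 [-0.04   -0.0009] [-6.81  0.01  2.78] 23.88
-0.0376 -0.0007 [-0.0393 -0.0009] [-6.83  0.37  2.52] 24.19
-0.0369 -0.0007 [-0.0386 -0.0009] [-7.2   0.24  2.67] 24.51
-0.0362 -0.0007 [-0.0384 -0.0008] [-8.76  0.39  3.86] 24.82
-0.0355 -0.0007 [-0.0383 -0.0007] [-9.98  0.81  4.91] 25.14
```

Run:
```python
from h import *
f0=np.load('f0.npy');x=-.0355;y=-.0007;f=np.array([-9.98,.81,0])
for i in range(24):
    p=-f[0]
    if p>21.3 and abs(f[1])<1: break
    if abs(f[1])<2: x+=np.clip((21.8-p)/5,-.3,.5)*1e-3
    y+=np.clip(f[1]*.15,-.4,.4)*1e-3
    f=step(x,y,f0,.03,6)
    if -f[0]>25 or abs(f[1])>6: print('stop');break
np.save('xy.npy',[x,y])
```

```text
-0.035 -0.0006 [-0.038  -0.0004] [-11.17   1.22   5.93] 25.49
-0.0345 -0.0004 [-0.0377 -0.0001] [-11.68   1.89   6.18] 25.84
-0.034 -0.0001 [-0.0373  0.0003] [-11.37   1.67   5.89] 26.19
-0.0335 0.0001 [-0.037   0.0006] [-12.58   2.13   6.  ] 26.54
-0.0335 0.0005 [-0.0368  0.0008] [-11.86   2.11   5.75] 26.89
-0.0335 0.0008 [-0.0366  0.0011] [-10.86   1.15   5.31] 27.24
-0.033 0.0009 [-0.0364  0.0013] [-11.77   1.9    5.77] 27.59
-0.0325 0.0012 [-0.0362  0.0015] [-13.24   1.69   6.32] 27.94
-0.032 0.0015 [-0.0362  0.0015] [-14.24   0.94   7.3 ] 28.29
-0.0315 0.0016 [-0.0361  0.0015] [-15.51   0.75   8.2 ] 28.64
-0.031 0.0017 [-0.0361  0.0015] [-16.29   0.67   8.19] 28.99
-0.0305 0.0018 [-0.0361  0.0015] [-17.75   0.65   9.5 ] 29.34
-0.03 0.0019 [-0.0361  0.0015] [-19.22   0.47  10.12] 29.69
-0.0295 0.002 [-0.0361  0.0014] [-20.15   0.6   10.43] 30.04
-0.0292 0.0021 [-0.036   0.0015] [-21.46   0.19  11.67] 30.39
```

Both rails are now seated, with push at 21.5 N and side force about 0.2 N. Now the hold.

Run:
```python
from h import *
f0=np.load('f0.npy');x,y=np.load('xy.npy')
x+=.0001;step(x,y,f0,.03,6)
for i in range(4):
    ctrl.pause(.3);print((force(5)-f0).round(2))
w=cam('wrist');im,d=vision.grab_frame('wrist');cv2.imwrite('pics/w5.png',im)
# retreat: unload gently, then straight back, then up
ctrl.movel([*fx(-.04,y),Z],max_speed=.03)
ctrl.movel([*fx(-.075,y),Z],max_speed=.08)
ctrl.movel([*fx(-.11,y),.15],max_speed=.15)
ctrl.movel([*fx(-.11,y),.25],max_speed=.15)
w=cam('wrist');im,d=vision.grab_frame('wrist');cv2.imwrite('pics/w6.png',im)
P,uv=cloud(w,d);L=(P[:,:2]-nest)@np.c_[ux,uy];g=(abs(L[:,1])<.03)&(abs(L[:,0])<.045)
for lo,hi in [(.058,.078)]:
    Q=L[g&(P[:,2]>lo)&(P[:,2]<hi)];c,r=cv2.minEnclosingCircle(Q.astype(np.float32));print(len(Q),c,r)
print(get_state()['time'],get_state()['tcp_pos'])
```

```text
-0.0291 0.0021 [-0.0361  0.0014] [-21.61   0.52  11.7 ] 30.74
[-21.04   0.04  11.84]
[-21.8    0.18  11.81]
[-21.79   0.24  11.88]
[-21.43   0.2   11.46]
1000 (6.076518911868334e-05, -0.00012322489055804908) 0.01302255317568779
35.2917 [ 0.50401792 -0.01766085  0.24891453]
```

View pics/w6.png

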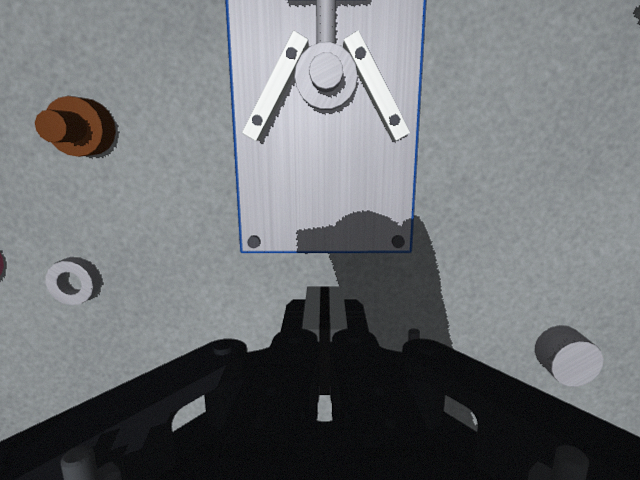

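The blank at (326,75) sits home and touches both rails. It measures within about 0.15 mm of the nest, the pin is pushed back, and the other things in view are where they were. I'm handing it in.

```bash
python3 -c "
from station import ticket
print(ticket.close_job())"
```

```text
the job is handed in; nothing more can be done
None
```

The blank is home and centred: I set it down and let go at the mouth, pushed it in, held about 21.6 N for over a second with near-zero side force, and backed away. I handed the job in at about 35 s. The rail loads can't be read directly; the measured push and side force suggest about 10 N on each.

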